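Start a timed jigsaw round

TASK

Get the next jigsaw round going: pick up the scoop by its handle, tip all six chunky pieces into the sorting tray from low above it, and stand the empty scoop back upright on the table. Then start the clock by turning the timer's dial until its yellow pointer stands at the red marker on the scale, without shifting the marker or disturbing the mug, the jar or the puzzle box.

Things in the scene. Friction and masses are not known exactly. Their poses are not given: they have to be found in the camera images.
- scoop: Pale blue scoop holding the six pieces, 120 g: flat floor 112 x 74 x 4 mm, 4 mm side walls (34 mm high at the back, 20 at the front), back wall 34 mm high, front end open, no lip. Origin: centre of its underside; x to the open front (at the start roughly to the robot's left), z up. White upright handle plate on the back wall at x = -54 mm: 12 mm thick (x), 36 mm wide (y), top at 88 mm.
- scoop_grip (a point): Point in the scoop's handle plate to grip from above, the fingers closing along the scoop's x: 74 mm above the scoop's underside, 54 mm behind its origin, 14 mm below the handle's top.
- scoop_lip (a point): Middle of the scoop's open front edge, on the floor's upper face: 56 mm ahead of the scoop's origin, 4 mm above its underside.
- tray: Loose wooden sorting tray with a dark floor, open on top: outside 170 (x) x 190 (y) mm, 36 mm high, walls and floor 6 mm thick, 0.6 kg. Origin: centre of its underside, z up.
- timer: White square timer, 124 x 124 x 28 mm, face up and fixed to the table, with a scale of 13 black ticks round a dark dial. Origin: centre of its underside, on the dial's axis; the scale's zero lies towards its -x, z is up.
- dial (a joint): Angle of the timer's dial, 0 to 5.6 rad, growing clockwise seen from above; at 0 its pointer points to the timer's -x. It stays where it is left (friction about 0.05 N m).
- dial_grip (a point): Point on the dial's axis to grip at, 58 mm above the table. The dial is a dark disc of radius 37 mm (its top 34 mm above the table) with an upright grip bar across its axis, 14 mm thick, 56 mm long, lying along the pointer, its top 68 mm above the table. A yellow line on half of the bar's top and a yellow dash on the disc mark the pointer end.
- dial_tip (a point): The dial's pointer: a point 40 mm from the axis in the pointer's direction, 32 mm above the table. It turns with the dial.
- marker_tip (a point): Tip of the red marker, a clip 9 mm wide standing 4.5 mm above the timer's face: this point lies 40 mm from the dial's axis, 32 mm above the table, in the direction that the dial's pointer must take. It lies clockwise of the dial's start.
- mug: Blue mug, radius 40 mm, 90 mm high. Origin: centre of its underside. Leave alone.
- jar: Glass-like jar with an orange cap, radius 30 mm, 85 mm high. Origin: centre of its underside. Leave alone.
- puzzle_box: Closed white cardboard puzzle box with a bright picture on top, 156 x 206 x 53 mm. Origin: centre of its underside. Leave alone.
- piece0: Chunky wooden jigsaw piece, orange: 22 x 22 mm square, 12 mm thick, with a round knob (radius 5.5 mm) that reaches 19 mm from its centre along x; 12 g. Origin: centre of its underside as built.
- piece1: Chunky wooden jigsaw piece, teal: 22 x 22 mm square, 12 mm thick, with a round knob (radius 5.5 mm) that reaches 19 mm from its centre along x; 12 g. Origin: centre of its underside as built.
- piece2: Chunky wooden jigsaw piece, green: 22 x 22 mm square, 12 mm thick, with a round knob (radius 5.5 mm) that reaches 19 mm from its centre along x; 12 g. Origin: centre of its underside as built.
- piece3: Chunky wooden jigsaw piece, yellow: 22 x 22 mm square, 12 mm thick, with a round knob (radius 5.5 mm) that reaches 19 mm from its centre along x; 12 g. Origin: centre of its underside as built.
- piece4: Chunky wooden jigsaw piece, red: 22 x 22 mm square, 12 mm thick, with a round knob (radius 5.5 mm) that reaches 19 mm from its centre along x; 12 g. Origin: centre of its underside as built.
- piece5: Chunky wooden jigsaw piece, purple: 22 x 22 mm square, 12 mm thick, with a round knob (radius 5.5 mm) that reaches 19 mm from its centre along x; 12 g. Origin: centre of its underside as built.

How it is judged:
By the outcome, as a careful person would: the job done as asked, in the order asked, and still so for the second after the job is handed in, with the robot touching nothing.
It also fails if it takes over 72 s, if anything falls off the work surface, if the arm or the gripper's body presses on something with over 40 N, if the wrist force passes 120 N, or if a joint passes its speed limit or range.

ROBOT

A 6-joint arm with a two-finger parallel gripper is mounted at the origin on the work surface. World frame = base frame: x ahead of the robot, y to its left, z up, the work surface at z = 0. Lengths are in m, angles in rad, forces in N, time in s.
With the tool pointing down it reaches from about 0.4 to 0.825 m from the base axis. Payload 7 kg.
Tool frame: the origin (TCP) lies between the finger pads; the fingertips stand 17 mm ahead of it and the grasp point (between the pads) lies 2 mm behind it; z points along the fingers, y is the line along which they close (so a half turn about z gives the same grasp; the last joint's range is limited). The gripper opens to 88 mm and grips with 3 to 60 N. Pads are 19 mm wide; open, the fingers measure 130 mm over their backs; the gripper's body (78 mm by 193 mm) begins 47 mm behind the grasp point.
Start: joints at [1.624, 0.359, 0.012, 0, -1.224, -0.288], TCP at [0.157, 0.656, 0.244] pointing down, gripper open.
Joint ranges: [-3.07, 3.07], [-1.43, 2.12], [-1.02, 1.25], [-3.03, 1.67], [-3.05, -0], [-3.03, 3.03]. Speed limits (rad/s): [2.39, 2.39, 3.01, 3.14, 3.14, 3.14].

INTERFACE

Orientations are given as a unit quaternion [x, y, z, w].
In Python, from plant import status, eyes, workorder, spotter gives the robot as it stands.
- The arm moves only by the tool arm_command, never from a script. Its argument "steps" is a list of rows, each an object with "slide": the shift along the world's x, y, z normalised to -1 to 1, where 1 is 4 cm, a list of three; "turn": the turn, a rotation vector about the world's x, y, z normalised to -1 to 1, where 1 is 0.15 rad, a list of three. In form: [{"slide": [x, y, z], "turn": [ax, ay, az]}, ...]. A call has 1 to 20 rows; each row shifts and turns the commanded pose from where the row before left it; what a row does not reach is not made up. A row lasts 1/10 s, in which the tool goes at most 50 mm and 8.59 degrees, less where a joint would pass 70% of its speed; a pose out of reach is approached as far as the arm can. A call with a number of a shift or a turn outside -1 to 1 is refused whole. A call with a gripper value outside its range is refused whole. "gripper" is the opening, from 0 (shut) to 1 (fully open), set as the call begins (left out, the last holds). The fingers move at their own pace and stop on an object; "newtons" is the grip in N (left out, the last holds). Time passes only in rows, so rows that do not move let the fingers close. It gives the time, the measured TCP pose, the force, the opening and the grip force at its end, in the units of the state.
- status.get_obs(): the state, without advancing time (a new reading comes with each control period).
- eyes.get_image(name): name is "side" or "top" or "wrist"; returns a dict with "image" (384x512x3 uint8, red, green, blue), "z_map" (384x512 float32, m along the optical axis (not along the pixel's ray), 0 where there is no reading), "vertical_fov" (degrees; the focal length in pixels is half the picture's height over the tangent of half this angle, whatever the lens; pixels are square), "cx", "cy" (the principal point, pixels), "xyz" and "rotation" of the camera in the world. Camera axes: x right, y down, z forward; pixel columns grow to the right and rows downward; lengths in m; the calibration is good to about 2 mm. A picture is of the moment at which its call begins.
- workorder.job_done(): hands the job in; it is judged then, once.
Trained networks look in the newest picture that a camera, given by its name, has taken for a name from the list of things; names that differ only in an ending like _2 or _b are one class to them, and where a whole thing is asked for, a point or a joint stands for the part that bears it (a point fixed in the world has none). Each returns a list of dicts, best first, with "confidence" (0 to 1); they miss things now and then, are a little off and sometimes report something else, mostly with a low value. They report only what shows in the picture. A call takes as long as a camera call.
- spotter.recognise(thing, camera): "position" ([column, row] in pixels, amid what is visible of it).
- spotter.silhouettes(thing, camera): "pixels" (384x512 bool, what is visible of it) and "position" ([column, row] in pixels, amid what is visible of it).
The state is a dict: "t": time; "joint_pos": joint angles; "qvel": joint speeds; "tau": joint torques, N m; "ee_pos": TCP position; "orientation": TCP orientation; "contact_force": force on the tool from outside, world axes, zero at the start; "wrist_torque": the same for the moment, N m; "grip_width": finger opening in m; "gripper_force": force on a finger pad.
Only numpy, scipy, OpenCV 4.12 (cv2) and the standard library are available. Lean on these libraries where they do the work, as an engineer would, in place of code of your own. Each camera call takes 0.05 s, during which the arm holds its last target. There are 200 camera calls.

## Working session

There is one attempt and no reset: what is moved stays moved. The work goes in short steps, Python scripts to look and compute and a tool call to move; the robot and the scene stay as the last step left them, time stands still between calls to the robot, and variables do not carry over. Pictures are saved under pics/ and viewed, at most 10 in all, crops included, and the job is handed in when it is done.

Besides the shell and the picture viewer there is one more tool, called by a JSON object that holds its "op" and its "data". arm_command: Moves the arm, as the interface text tells. Its arguments: {"type":"object","properties":{"steps":{"type":"array","items":{"type":"object","properties":{"slide":{"type":"array","items":{"type":"number"}},"turn":{"type":"array","items":{"type":"number"}}}}},"gripper":{"type":"number"},"newtons":{"type":"number"}},"required":["steps"]}

```bash
ls; mkdir -p pics
cat > h.py <<'E'
import numpy as np, cv2
from plant import status, eyes, workorder, spotter
def cam(n):
    im=eyes.get_image(n); im['f']=im['image'].shape[0]/2/np.tan(np.radians(im['vertical_fov'])/2); return im
def cloud(im):
    z=im['z_map']; v,u=np.mgrid[0:z.shape[0],0:z.shape[1]]
    p=np.stack([(u-im['cx'])/im['f']*z,(v-im['cy'])/im['f']*z,z],-1)
    w=p@np.array(im['rotation']).T+im['xyz']; w[z==0]=np.nan; return w
def proj(im,P):
    p=(np.atleast_2d(P)-im['xyz'])@np.array(im['rotation']); return np.c_[p[:,0]/p[:,2]*im['f']+im['cx'],p[:,1]/p[:,2]*im['f']+im['cy']]
def save(im,n): cv2.imwrite('pics/'+n,im['image'][:,:,::-1])
E
python3 - <<'E'
from h import *
a=cam('top');save(a,'top0.png');np.save('top0.npy',cloud(a))
W=cloud(a)
for n in ['scoop','tray','timer','dial','marker_tip','mug','jar','puzzle_box']:
    r=spotter.silhouettes(n,'top')
    for d in r[:2]:
        m=d['pixels'];q=W[m];q=q[~np.isnan(q[:,0])]
        print(n,round(d['confidence'],2),np.round(d['position']),m.sum(),np.round(np.median(q,0),3),np.round(np.percentile(q,2,axis=0),3),np.round(np.percentile(q,98,axis=0),3))
b=cam('side');save(b,'side0.png')
cv2.imwrite('pics/both.png',np.hstack([a['image'],b['image']])[:,:,::-1])
print(a['xyz'],a['rotation'],a['f'],b['xyz'])
o=status.get_obs();print(o['t'],o['ee_pos'],o['orientation'])
E
```

```text
picsTraceback (most recent call last):
  File "<stdin>", line 2, in <module>
  File "h.py", line 8, in cloud
    w=p@np.array(im['rotation']).T+im['xyz']; w[z==0]=np.nan; return w
      ~^~~~~~~~~~~~~~~~~~~~~~~~~~~
ValueError: matmul: Input operand 1 has a mismatch in its core dimension 0, with gufunc signature (n?,k),(k,m?)->(n?,m?) (size 4 is different from 3)
```

Rotation is a quaternion.

```bash
sed -i "s|; return im$|; im['rotation']=R.from_quat(im['rotation']).as_matrix(); return im|; 1a from scipy.spatial.transform import Rotation as R" h.py
python3 - <<'E'
from h import *
a=cam('top');save(a,'top0.png');np.save('top0.npy',cloud(a))
W=cloud(a)
for n in ['scoop','tray','timer','dial','marker_tip','mug','jar','puzzle_box']:
    r=spotter.silhouettes(n,'top')
    for d in r[:2]:
        m=d['pixels'];q=W[m];q=q[~np.isnan(q[:,0])]
        print(n,round(d['confidence'],2),np.round(d['position']),m.sum(),np.round(np.median(q,0),3),np.round(np.percentile(q,2,axis=0),3),np.round(np.percentile(q,98,axis=0),3))
b=cam('side');save(b,'side0.png')
print(a['xyz'],a['rotation'],a['f'],b['xyz'])
o=status.get_obs();print(o['t'],o['ee_pos'],o['orientation'])
E
```

```text
scoop 0.86 [159. 222.] 649 [0.516 0.261 0.009] [0.465 0.208 0.   ] [0.559 0.325 0.09 ]
tray 0.67 [356. 211.] 4454 [ 0.548 -0.287  0.008] [ 0.466 -0.376  0.003] [ 0.63  -0.188  0.038]
timer 0.76 [250. 208.] 2026 [0.55  0.013 0.029] [ 0.488 -0.05   0.023] [0.616 0.075 0.069]
dial 0.8 [250. 212.] 560 [0.55  0.011 0.035] [ 0.518 -0.02   0.03 ] [0.585 0.043 0.07 ]
mug 0.8 [284. 124.] 956 [ 0.78  -0.089  0.035] [ 0.728 -0.126  0.002] [ 0.803 -0.031  0.091]
jar 0.63 [354. 146.] 510 [ 0.719 -0.268  0.083] [ 0.697 -0.297  0.016] [ 0.748 -0.247  0.088]
puzzle_box 0.65 [194. 132.] 4462 [0.764 0.163 0.053] [0.69  0.065 0.025] [0.844 0.263 0.057]
[0.48692557 0.02157704 1.02595251] [[-0.01210252 -0.99210271  0.12484285]
 [-0.99961505  0.00888684 -0.02628265]
 [ 0.02496563 -0.12511288 -0.99182835]] 366.40900901122455 [0.26857322 0.73822352 0.51775476]
0.55 [0.15704119 0.65644567 0.24355256] [ 9.93115660e-01 -1.17137890e-01 -1.41127172e-05 -1.22027021e-06]
```

View pics/top0.png

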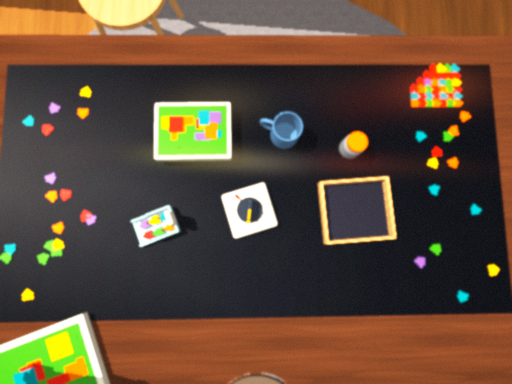

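View pics/side0.png

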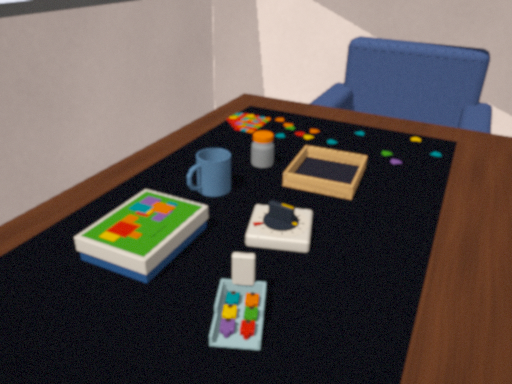

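The top view shows the scoop at about (157,225) with its handle at its right end (175,217). The timer is at (250,210), its pointer pointing down towards (249,216) and the red marker at upper left (238,198). The tray is at (357,210), the mug at (284,128), the jar at (354,145) and the box at (193,131). The side view agrees. I'll fit the poses next.

Run:
```python
from h import *
W=np.load('top0.npy');I=cv2.imread('pics/top0.png')
def rect(m,n):
    q=W[m][:,:2].astype(np.float32);r=cv2.minAreaRect(q);print(n,m.sum(),np.round(r[0],4),np.round(r[1],4),round(r[2],1))
z=W[...,2]
def reg(x0,x1,y0,y1,zl,zh): return (W[...,0]>x0)&(W[...,0]<x1)&(W[...,1]>y0)&(W[...,1]<y1)&(z>zl)&(z<zh)
rect(reg(.4,.62,.12,.4,.06,.1),'handle')
m=reg(.4,.62,.12,.4,.012,.1);rect(m,'scoop');
rect(reg(.4,.68,-.42,-.14,.02,.05),'tray');rect(reg(.45,.66,-.1,.12,.022,.1),'timer');rect(reg(.45,.66,-.1,.12,.055,.1),'bar')
hsv=cv2.cvtColor(I,cv2.COLOR_BGR2HSV).astype(int)
t=reg(.45,.66,-.1,.12,.02,.1)
for n,k in [('red',((hsv[...,0]<8)|(hsv[...,0]>170))&(hsv[...,1]>120)),('yel',(abs(hsv[...,0]-24)<9)&(hsv[...,1]>120))]:
    k=k&t; print(n,np.c_[np.argwhere(k),np.round(W[k],3)])
im=cv2.resize(I[175:260,120:285],None,fx=4.8,fy=4.8,interpolation=cv2.INTER_CUBIC);cv2.imwrite('pics/crop.png',im)
```

```text
handle 88 [0.5298 0.2183] [0.0358 0.0125] 21.0
scoop 731 [0.5114 0.2667] [0.0743 0.1162] 20.6
tray 805 [ 0.5483 -0.2832] [0.1702 0.1913] 3.9
timer 2018 [0.5506 0.0119] [0.1235 0.1235] 16.6
bar 111 [0.5504 0.012 ] [0.0136 0.0532] 83.0
red [[1.95e+02 2.36e+02 5.91e-01 4.80e-02 3.50e-02]
 [1.96e+02 2.36e+02 5.89e-01 4.80e-02 3.20e-02]
 [1.96e+02 2.37e+02 5.88e-01 4.50e-02 3.40e-02]
 [1.97e+02 2.37e+02 5.86e-01 4.50e-02 3.40e-02]
 [1.97e+02 2.38e+02 5.86e-01 4.30e-02 3.30e-02]]
yel [[2.09e+02 2.48e+02 5.50e-01 1.60e-02 6.90e-02]
 [2.09e+02 2.49e+02 5.50e-01 1.30e-02 6.80e-02]
 [2.09e+02 2.50e+02 5.50e-01 1.10e-02 6.80e-02]
 [2.09e+02 2.51e+02 5.50e-01 8.00e-03 6.90e-02]
 [2.10e+02 2.48e+02 5.48e-01 1.60e-02 6.70e-02]
 [2.10e+02 2.49e+02 5.48e-01 1.30e-02 6.90e-02]
 [2.10e+02 2.50e+02 5.48e-01 1.10e-02 6.90e-02]
 [2.10e+02 2.51e+02 5.48e-01 8.00e-03 7.00e-02]
 [2.11e+02 2.47e+02 5.45e-01 1.90e-02 6.80e-02]
 [2.11e+02 2.48e+02 5.45e-01 1.60e-02 6.70e-02]
 [2.11e+02 2.49e+02 5.45e-01 1.30e-02 6.80e-02]
 [2.11e+02 2.50e+02 5.45e-01 1.10e-02 7.00e-02]
 [2.11e+02 2.51e+02 5.45e-01 8.00e-03 7.1
[... 1611 characters left out ...]
5.24e-01 1.40e-02 6.90e-02]
 [2.19e+02 2.50e+02 5.24e-01 1.10e-02 6.80e-02]
 [2.20e+02 2.46e+02 5.23e-01 2.10e-02 3.50e-02]
 [2.20e+02 2.47e+02 5.23e-01 1.90e-02 3.50e-02]
 [2.20e+02 2.48e+02 5.23e-01 1.60e-02 3.60e-02]
 [2.20e+02 2.49e+02 5.23e-01 1.30e-02 4.10e-02]
 [2.20e+02 2.50e+02 5.23e-01 1.10e-02 4.10e-02]
 [2.21e+02 2.46e+02 5.20e-01 2.10e-02 3.30e-02]
 [2.21e+02 2.47e+02 5.20e-01 1.90e-02 3.70e-02]
 [2.21e+02 2.48e+02 5.20e-01 1.60e-02 3.30e-02]
 [2.21e+02 2.49e+02 5.20e-01 1.30e-02 3.60e-02]
 [2.21e+02 2.50e+02 5.20e-01 1.10e-02 3.30e-02]
 [2.22e+02 2.47e+02 5.18e-01 1.90e-02 3.70e-02]
 [2.22e+02 2.48e+02 5.18e-01 1.60e-02 3.50e-02]
 [2.22e+02 2.49e+02 5.18e-01 1.30e-02 3.50e-02]]
```

View pics/crop.png

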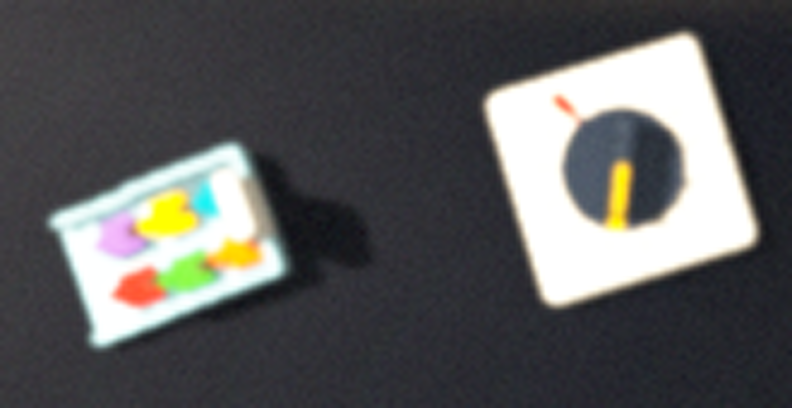

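{"op": "arm_command", "data": {"steps": [{"slide":[0.777,-0.9125,0]},{"slide":[0.777,-0.9125,0]},{"slide":[0.777,-0.9125,0]},{"slide":[0.777,-0.9125,0]},{"slide":[0.777,-0.9125,0]},{"slide":[0.777,-0.9125,0]}], "gripper": 1}}

```text
invalid input at $.steps[0]: expected keys slide, turn
```

```bash
python3 -c "
from h import *
o=status.get_obs();print(o['t'],np.round(o['joint_pos'],4),np.round(o['ee_pos'],4),np.round(o['orientation'],4))"
```

```text
0.55 [ 1.6241  0.3586  0.0119 -0.     -1.2241 -0.2881] [0.157  0.6564 0.2436] [ 0.9931 -0.1171 -0.     -0.    ]
```

{"op": "arm_command", "data": {"steps": [{"slide":[0.777,-0.9125,0]},{"slide":[0.777,-0.9125,0]},{"slide":[0.777,-0.9125,0]},{"slide":[0.777,-0.9125,0]},{"slide":[0.777,-0.9125,0]},{"slide":[0.777,-0.9125,0]},{"turn":[0.8,0.5,0.6]},{"turn":[0.8,0.5,0.6]}]}}

```text
invalid input at $.steps[0]: expected keys slide, turn
```

```bash
python3 -c "
from h import *
o=status.get_obs();print(o['t'],np.round(o['joint_pos'],4),np.round(o['ee_pos'],4),np.round(o['orientation'],4))"
```

```text
0.55 [ 1.6241  0.3586  0.0119 -0.     -1.2241 -0.2881] [0.157  0.6564 0.2436] [ 0.9931 -0.1171 -0.     -0.    ]
```

{"op": "arm_command", "data": {"steps": [{"slide":[0.777,-0.9125,0],"turn":[0,0,0]},{"slide":[0.777,-0.9125,0],"turn":[0,0,0]},{"slide":[0.777,-0.9125,0],"turn":[0,0,0]},{"slide":[0.777,-0.9125,0],"turn":[0,0,0]},{"slide":[0.777,-0.9125,0],"turn":[0,0,0]},{"slide":[0.777,-0.9125,0],"turn":[0,0,0]},{"slide":[0,0,0],"turn":[0.6,0.5,0.5]},{"slide":[0,0,0],"turn":[0.6,0.5,0.5]},{"slide":[0,0,0],"turn":[0,0,0]}], "gripper": 1}}

```text
t: 1.45
ee_pos: [0.3453, 0.4364, 0.2443]
orientation: [0.992, -0.042, -0.086, -0.083]
contact_force: [0.8, 0.4, 0.5]
grip_width: 0.0876
gripper_force: 0.0
```

```bash
python3 -c "
from h import *
o=status.get_obs();print(o['t'],np.round(o['joint_pos'],4),np.round(o['ee_pos'],4),np.round(o['orientation'],4))"
```

```text
1.45 [ 1.0922  0.1613 -0.1763 -0.2453 -1.1654  0.4832] [0.3453 0.4364 0.2443] [ 0.992  -0.0422 -0.0855 -0.0826]
```

{"op": "arm_command", "data": {"steps": [{"slide":[0,0,0],"turn":[-0.6,-0.5,-0.5]},{"slide":[0,0,0],"turn":[-0.6,-0.5,-0.5]},{"slide":[0.777,-0.9125,-0.2],"turn":[0,0,0]},{"slide":[0.777,-0.9125,-0.2],"turn":[0,0,0]},{"slide":[0.777,-0.9125,-0.2],"turn":[0,0,0]},{"slide":[0.777,-0.9125,-0.2],"turn":[0,0,0]},{"slide":[0.777,-0.9125,-0.2],"turn":[0,0,0]},{"slide":[0.777,-0.9125,-0.1],"turn":[0,0,0]},{"slide":[0,0,0],"turn":[0,0,0]}]}}

```text
t: 2.35
ee_pos: [0.5322, 0.2148, 0.1986]
orientation: [0.993, -0.12, 0.0, 0.002]
contact_force: [-0.1, 0.7, -0.6]
grip_width: 0.0879
gripper_force: 0.0
```

```bash
python3 -c "
from h import *
o=status.get_obs();print(o['t'],np.round(o['joint_pos'],4),np.round(o['ee_pos'],4),np.round(o['orientation'],4))"
```

```text
2.35 [ 0.726   0.2283 -0.2799  0.0028 -1.0649  0.6026] [0.5322 0.2148 0.1986] [ 9.928e-01 -1.201e-01  1.000e-04  1.700e-03]
```

```bash
cat > kin.py <<'E'
from h import *
from scipy.optimize import least_squares
rot=lambda ax,a:R.from_euler(ax,a).as_matrix()
Q=np.array([[1.6241,.3586,.0119,0,-1.2241,-.2881],[1.0922,.1613,-.1763,-.2453,-1.1654,.4832],[.726,.2283,-.2799,.0028,-1.0649,.6026]])
P=np.array([[.157,.6564,.2436],[.3453,.4364,.2443],[.5322,.2148,.1986]])
O=R.from_quat([[.9931,-.1171,0,0],[.992,-.0422,-.0855,-.0826],[.9928,-.1201,.0001,.0017]]).as_matrix()
S=[1,1]
def fk(q,p,s=None):
    a1,h,a2,a3,d4,L,lat,lw=p; s=s or S
    R1=rot('z',q[0]); phi=q[1]-q[2]
    x=np.array([a1+a2*np.sin(q[1])+d4*np.cos(phi)+a3*np.sin(phi),lat,h+a2*np.cos(q[1])-d4*np.sin(phi)+a3*np.cos(phi)])
    Rw=R1@rot('y',phi)@rot('x',s[0]*q[3])
    R5=Rw@rot('y',-q[4])
    T=R5@rot('x',s[1]*q[5])
    Rt=T@np.array([[0,0,1],[0,-1,0],[1,0,0]])  # tool z = link x
    return R1@x+R5@np.array([L,lw,0]),Rt
p0=np.array([.03,.35,.43,.02,.43,.25,-.19,0])
def fit():
    def f(p):
        r=[fk(q,p)[0]-t for q,t in zip(Q,P)]
        return np.r_[np.ravel(r)/.0005,(p-p0)/.15]
    return least_squares(f,p0)
E
python3 - <<'E'
from kin import *
import kin
for s in [(1,1),(1,-1),(-1,1),(-1,-1)]:
    print(s,[np.degrees(R.from_matrix(o.T@fk(q,p0,s)[1]).magnitude()).round(1) for q,o in zip(Q,O)])
    kin.S=list(s); r=fit();print(np.round(r.x,3),np.round(r.fun[:9]*.0005,4).tolist())
E
```

```text
(1, 1) [np.float64(123.0), np.float64(52.3), np.float64(20.8)]
[ 0.123 -0.142  0.368 -0.196  0.491 -0.392 -0.237  0.046] [-0.0, -0.0, 0.0, 0.0001, 0.0, -0.0, -0.0, -0.0, -0.0]
(1, -1) [np.float64(90.0), np.float64(103.6), np.float64(89.8)]
[ 0.123 -0.142  0.368 -0.196  0.491 -0.392 -0.237  0.046] [-0.0, -0.0, 0.0, 0.0001, 0.0, -0.0, -0.0, -0.0, -0.0]
(-1, 1) [np.float64(123.0), np.float64(34.6), np.float64(20.9)]
[-0.     0.199  0.601  0.     0.464  0.361 -0.    -0.191] [0.0, -0.0, -0.0, 0.0, 0.0, 0.0, -0.0, 0.0, 0.0]
(-1, -1) [np.float64(90.0), np.float64(90.0), np.float64(90.0)]
[-0.     0.199  0.601  0.     0.464  0.361 -0.    -0.191] [0.0, -0.0, -0.0, 0.0, 0.0, 0.0, -0.0, 0.0, 0.0]
```

```bash
cat >> kin.py <<'E'
S[:]=[-1,-1]
PR=fit().x
OFF=fk(Q[0],PR)[1].T@O[0]
LO=np.array([-3.07,-1.43,-1.02,-3.03,-3.05,-3.03]);HI=np.array([3.07,2.12,1.25,1.67,0,3.03])
def FK(q): x,M=fk(q,PR); return x,M@OFF
def IK(x,M,q0):
    def f(q):
        a,b=FK(q); return np.r_[(a-x)*10,R.from_matrix(M.T@b).as_rotvec()]
    r=least_squares(f,np.clip(q0,LO+1e-3,HI-1e-3),bounds=(LO,HI)); return r.x,np.abs(r.fun).max()
def tool(yaw,tilt,flip):
    # scoop x heading yaw, tipped by tilt; tool y along +/- scoop x, tool z down scoop
    Rs=rot('z',yaw)@rot('y',tilt); s=-1 if flip else 1
    y=np.array([s,0,0]);z=np.array([0,0,-1]); return Rs@np.c_[np.cross(y,z),y,z],Rs
E
python3 - <<'E'
from kin import *
print([np.degrees(R.from_matrix(FK(q)[1].T@o).magnitude()).round(2) for q,o in zip(Q,O)])
for flip in (0,1):
  y0=np.radians(110.8);M,_=tool(y0,0,flip)
  for q60 in (-1.5,0,1.5):
    q,e=IK(np.array([.53,.218,.072]),M,np.r_[Q[2][:5],q60])
    if e<1e-3: break
  print('grip',flip,np.round(q,2),round(e,4))
  q1=q
  for dest in (-250,-180,-140,-90,-45,0,45,90,110,135,180,250):
    q=q1.copy();out=[];n=24
    for i in range(1,n+1):   # transport while yawing
        s=i/n; a=y0+s*(np.radians(dest)-y0)
        M,Rs=tool(a,0,flip); lip=np.array([.548,.27-.555*s,.12])
        q,e=IK(lip-Rs@np.array([.110,0,-.07]),M,q)
    et=e;qt=q
    for t in range(5,96,5):
        M,Rs=tool(np.radians(dest),np.radians(t),flip); q2,e=IK(np.array([.548,-.285,.06])-Rs@np.array([.110,0,-.07]),M,q)
        if e>2e-3: break
        q=q2
    print(dest,round(et,3),np.round(qt,2),'max tilt ok',t,np.round(q,2))
E
```

```text
[np.float64(0.0), np.float64(0.01), np.float64(0.01)]
grip 0 [ 0.73  0.36 -0.43 -0.   -0.78 -1.94] 0.0
-250 0.773 [-0.87  0.19 -0.61 -3.03 -0.   -3.03] max tilt ok 5 [-0.87  0.19 -0.61 -3.03 -0.   -3.03]
-180 0.6 [-0.68  0.22 -0.58 -3.03 -0.   -2.58] max tilt ok 5 [-0.68  0.22 -0.58 -3.03 -0.   -2.58]
-140 0.73 [-0.62  0.15 -0.67 -3.03 -0.   -1.94] max tilt ok 5 [-0.62  0.15 -0.67 -3.03 -0.   -1.94]
-90 0.904 [-0.48  0.07 -0.5  -1.19 -0.51 -3.03] max tilt ok 5 [-0.48  0.07 -0.5  -1.19 -0.51 -3.03]
-45 0.419 [-0.36  0.14 -0.3  -0.46 -1.04 -3.03] max tilt ok 5 [-0.36  0.14 -0.3  -0.46 -1.04 -3.03]
0 0.0 [-0.2   0.15 -0.4  -0.   -1.02 -2.94] max tilt ok 40 [-0.13  0.58  0.04  0.07 -1.64 -3.03]
45 0.0 [-0.33  0.27 -0.25 -0.   -1.06 -2.03] max tilt ok 95 [ 0.21  1.07 -0.02  0.66 -2.05 -2.85]
90 0.0 [-0.34  0.39 -0.06 -0.   -1.12 -1.23] max tilt ok 80 [ 0.3   0.55 -0.89  1.24 -1.35 -3.01]
110 0.0 [-0.31  0.44  0.01 -0.   -1.14 -0.91] max tilt ok 50 [-0.18  0.19 -0.96  1.63 -0.66 -2.53]
135 0.0 [-0.26  0.47  0.06 -0.   -1.16 -0.53] max tilt ok 35 [-0.3   0.18 -0.85  1.29 -0.24 -1.71]
180 0.
[... 730 characters left out ...]
84 -1.11]
0 0.0 [-0.2   0.15 -0.4   0.   -1.02  0.2 ] max tilt ok 95 [-0.1   1.36  0.83  0.23 -2.69  0.2 ]
45 0.0 [-0.33  0.27 -0.25  0.   -1.06  1.11] max tilt ok 95 [ 0.21  1.07 -0.02  0.66 -2.05  0.29]
90 0.0 [-0.34  0.39 -0.06  0.   -1.12  1.91] max tilt ok 95 [ 0.41  0.81 -0.86  1.15 -1.62 -0.09]
110 0.0 [-0.31  0.44  0.01  0.   -1.14  2.23] max tilt ok 50 [-0.18  0.19 -0.96  1.63 -0.66  0.61]
135 0.0 [-0.26  0.47  0.06  0.   -1.16  2.61] max tilt ok 35 [-0.3   0.18 -0.85  1.29 -0.24  1.43]
180 0.128 [-0.07  0.43 -0.07  0.15 -1.06  3.03] max tilt ok 5 [-0.07  0.43 -0.07  0.15 -1.06  3.03]
250 0.525 [-0.32  0.06 -0.99  1.65 -0.    3.03] max tilt ok 5 [-0.32  0.06 -0.99  1.65 -0.    3.03]
```

{"op": "arm_command", "data": {"steps": [{"slide":[0,0.03,0],"turn":[0,0,0.8]},{"slide":[-0.03,0.03,-0.1],"turn":[0,0,0.8]},{"slide":[-0.025,0.03,-0.2],"turn":[0,0,0.8]},{"slide":[0,0,-0.4],"turn":[0,0,0.8]},{"slide":[0,0,-0.6],"turn":[0,0,0.83]},{"slide":[0,0,-0.6],"turn":[0,0,0]},{"slide":[0,0,-0.5],"turn":[0,0,0]},{"slide":[0,0,-0.3],"turn":[0,0,0]},{"slide":[0,0,0],"turn":[0,0,0]},{"slide":[0,0,0],"turn":[0,0,0]}]}}

```text
t: 3.35
ee_pos: [0.5281, 0.2227, 0.0921]
orientation: [0.983, 0.184, 0.0, 0.0]
contact_force: [-0.5, 0.8, 1.3]
grip_width: 0.0873
gripper_force: 0.0
```

Run:
```python
from h import *
a=cam('wrist');save(a,'w1.png');W=cloud(a)
o=status.get_obs();M=R.from_quat(o['orientation']).as_matrix();print(np.round(o['ee_pos'],4),np.degrees(np.arctan2(M[1,1],M[0,1])))
m=(W[...,2]>.078)&(W[...,2]<.1)&(np.hypot(W[...,0]-.53,W[...,1]-.218)<.05)
r=cv2.minAreaRect(W[m][:,:2].astype(np.float32));print(m.sum(),r)
b=cam('side');save(b,'s1.png')
```

```text
[0.5283 0.2228 0.0926] -68.80020454124148
2315 ((0.5354781746864319, 0.2203567773103714), (0.02552453614771366, 0.09768712520599365), 21.17774200439453)
```

Run:
```python
from h import *
a=cam('wrist');W=cloud(a)
for d in spotter.silhouettes('scoop_grip','wrist')[:2]:
    m=d['pixels']&(W[...,2]>.082)&(W[...,2]<.096);print(d['confidence'],d['pixels'].sum(),m.sum(),cv2.minAreaRect(W[m][:,:2].astype(np.float32)))
```

```text
0.87 9223 1078 ((0.5368306636810303, 0.22265566885471344), (0.02157812938094139, 0.011652992106974125), 21.88157081604004)
```

View pics/w1.png

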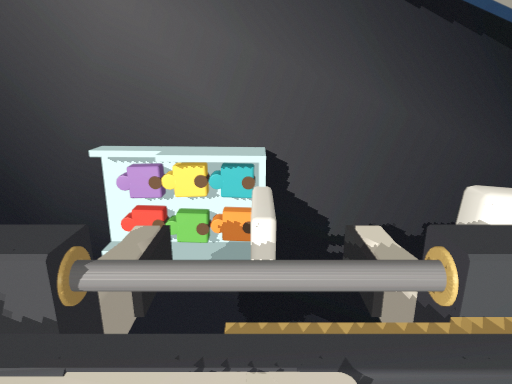

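{"op": "arm_command", "data": {"steps": [{"slide":[0.04,-0.1,-0.25],"turn":[0,0,0]},{"slide":[0,0,-0.26],"turn":[0,0,0]},{"slide":[0,0,0],"turn":[0,0,0]}]}}

```text
t: 3.85
ee_pos: [0.5284, 0.217, 0.0692]
orientation: [0.983, 0.183, -0.001, 0.001]
contact_force: [-0.2, -0.4, 0.3]
grip_width: 0.0877
gripper_force: 0.0
```

{"op": "arm_command", "data": {"steps": [{"slide":[0,0,0],"turn":[0,0,0]},{"slide":[0,0,0],"turn":[0,0,0]},{"slide":[0,0,0],"turn":[0,0,0]},{"slide":[0,0,0],"turn":[0,0,0]},{"slide":[0,0,0],"turn":[0,0,0]},{"slide":[0,0,0],"turn":[0,0,0]},{"slide":[0,0,0],"turn":[0,0,0]}], "gripper": 0, "newtons": 40}}

```text
t: 4.55
ee_pos: [0.5294, 0.2181, 0.0713]
orientation: [0.983, 0.184, 0.0, -0.0]
contact_force: [0.8, -0.8, 0.4]
grip_width: 0.0371
gripper_force: 0.0
```

{"op": "arm_command", "data": {"steps": [{"slide":[0,0,0],"turn":[0,0,0]},{"slide":[0,0,0],"turn":[0,0,0]},{"slide":[0,0,0],"turn":[0,0,0]},{"slide":[0,0,0],"turn":[0,0,0]},{"slide":[0,0,0],"turn":[0,0,0]},{"slide":[0,0,0],"turn":[0,0,0]},{"slide":[0,0,0],"turn":[0,0,0]}]}}

```text
t: 5.25
ee_pos: [0.5294, 0.2181, 0.0712]
orientation: [0.983, 0.184, 0.0, -0.0]
contact_force: [-0.7, 0.9, 0.7]
grip_width: 0.0116
gripper_force: 40.0
```

{"op": "arm_command", "data": {"steps": [{"slide":[0,0,0.2],"turn":[0,0,0]},{"slide":[0,0,0.4],"turn":[0,0,0]},{"slide":[0,0,0.6],"turn":[0,0,0]},{"slide":[0,0,0.7],"turn":[0,0,0]},{"slide":[0,0,0.7],"turn":[0,0,0]},{"slide":[0,0,0.7],"turn":[0,0,0]},{"slide":[0,0,0.6],"turn":[0,0,0]},{"slide":[0,0,0.4],"turn":[0,0,0]},{"slide":[0,0,0.2],"turn":[0,0,0]},{"slide":[0,0,0],"turn":[0,0,0]}]}}

```text
t: 6.25
ee_pos: [0.5296, 0.2181, 0.2522]
orientation: [0.983, 0.184, 0.001, -0.0]
contact_force: [-0.5, -0.5, -2.4]
grip_width: 0.0115
gripper_force: 40.0
```

Run:
```python
from h import *
b=cam('side');save(b,'s2.png');o=status.get_obs();print(o['joint_pos'],o['grip_width'],o['contact_force'])
```

```text
[ 7.32199148e-01  1.85839665e-01 -2.08119770e-01 -3.24156541e-04
 -1.17695042e+00  1.20822543e+00] 0.011689914321961528 [-0.37610511 -0.02199557 -2.97127043]
```

View pics/s2.png

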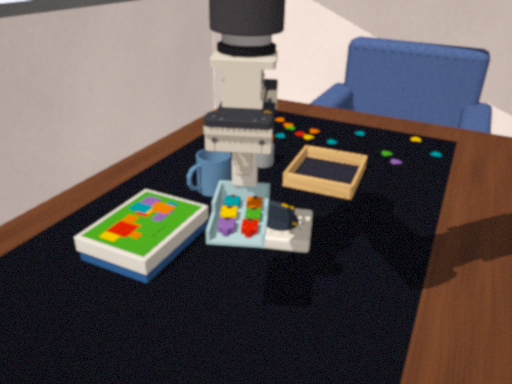

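The side view shows the scoop lifted level at about (240,215) with all six pieces in it. Next I carry it over to the tray.

{"op": "arm_command", "data": {"steps": [{"slide":[-0.02,-0.15,0],"turn":[0,0,-0.08]},{"slide":[-0.04,-0.3,0],"turn":[0,0,-0.15]},{"slide":[-0.055,-0.45,0],"turn":[0,0,-0.23]},{"slide":[-0.07,-0.59,0],"turn":[0,0,-0.31]},{"slide":[-0.092,-0.74,0],"turn":[0,0,-0.385]},{"slide":[-0.092,-0.74,0],"turn":[0,0,-0.385]},{"slide":[-0.092,-0.74,0],"turn":[0,0,-0.385]},{"slide":[-0.092,-0.74,0],"turn":[0,0,-0.385]},{"slide":[-0.092,-0.74,0],"turn":[0,0,-0.385]},{"slide":[-0.092,-0.74,0],"turn":[0,0,-0.385]},{"slide":[-0.092,-0.74,0],"turn":[0,0,-0.385]},{"slide":[-0.092,-0.74,0],"turn":[0,0,-0.385]},{"slide":[-0.092,-0.74,0],"turn":[0,0,-0.385]},{"slide":[-0.092,-0.74,0],"turn":[0,0,-0.385]},{"slide":[-0.092,-0.74,0],"turn":[0,0,-0.385]},{"slide":[-0.092,-0.74,0],"turn":[0,0,-0.385]},{"slide":[-0.092,-0.74,0],"turn":[0,0,-0.385]},{"slide":[-0.092,-0.74,0],"turn":[0,0,-0.385]},{"slide":[-0.092,-0.74,0],"turn":[0,0,-0.385]},{"slide":[-0.092,-0.74,0],"turn":[0,0,-0.385]}]}}

```text
t: 8.3
ee_pos: [0.4613, -0.317, 0.2509]
orientation: [0.944, -0.331, -0.0, 0.0]
contact_force: [1.2, 0.1, -3.0]
grip_width: 0.012
gripper_force: 40.0
```

{"op": "arm_command", "data": {"steps": [{"slide":[-0.07,-0.59,0],"turn":[0,0,-0.31]},{"slide":[-0.055,-0.45,-0.1],"turn":[0,0,-0.23]},{"slide":[-0.04,-0.3,-0.2],"turn":[0,0,-0.15]},{"slide":[-0.02,-0.15,-0.3],"turn":[0,0,-0.08]},{"slide":[0,0,-0.4],"turn":[0,0,0]},{"slide":[0,0,-0.4],"turn":[0,0,0]},{"slide":[0,0,-0.4],"turn":[0,0,0]},{"slide":[0,0,-0.4],"turn":[0,0,0]},{"slide":[0,0,-0.3],"turn":[0,0,0]},{"slide":[0,0,-0.2],"turn":[0,0,0]},{"slide":[0,0,0],"turn":[0,0,0]}]}}

```text
t: 9.4
ee_pos: [0.455, -0.3742, 0.1418]
orientation: [0.924, -0.383, -0.001, -0.0]
contact_force: [-0.1, 0.3, -2.6]
grip_width: 0.0117
gripper_force: 40.0
```

Run:
```python
from kin import *
o=status.get_obs();M=R.from_quat(o['orientation']).as_matrix();x=np.array(o['ee_pos'])
yaw=np.arctan2(-M[1,1],-M[0,1]);print(x,np.degrees(yaw),o['grip_width'])
b=cam('side');save(b,'s3.png')
# arc
LIP0=x+tool(yaw,0,1)[1]@np.array([.11,0,-.0672]);print('lip',LIP0)
T=np.array([.534,-.298,.058]);q=np.array(o['joint_pos']);prev=x;n=20
for i in range(1,n+1):
    t=np.radians(76)*i/n;Mt,Rs=tool(yaw,t,1)
    L=LIP0+(T-LIP0)*min(1,i/8);p=L-Rs@np.array([.11,0,-.0672]);q2,e=IK(p,Mt,q)
    print(i,np.round((p-prev)/.04,2),round(e,4),np.round(np.abs(q2-q).max(),2));prev=p;q=q2
print(q, 'turn/row',np.round(np.radians(76)/n/.15*np.array([-np.sin(yaw),np.cos(yaw)]),3))
```

```text
[ 0.45502077 -0.37423877  0.14181303] 45.01039051753078 0.011736946605015614
lip [ 0.53278841 -0.29644292  0.07461303]
1 [0.09 0.08 0.13] 0.0 0.09
2 [0.09 0.09 0.12] 0.0 0.08
3 [0.1  0.09 0.11] 0.0 0.08
4 [0.11 0.1  0.1 ] 0.0 0.07
5 [0.12 0.11 0.09] 0.0 0.06
6 [0.12 0.11 0.08] 0.0 0.06
7 [0.13 0.12 0.07] 0.0 0.05
8 [0.13 0.13 0.06] 0.0 0.05
9 [0.14 0.14 0.09] 0.0 0.05
10 [0.14 0.14 0.08] 0.0 0.05
11 [0.14 0.14 0.07] 0.0 0.05
12 [0.15 0.15 0.05] 0.0 0.05
13 [0.15 0.15 0.04] 0.0 0.05
14 [0.15 0.15 0.03] 0.0 0.05
15 [0.15 0.15 0.01] 0.0 0.05
16 [ 0.15  0.15 -0.  ] 0.0 0.05
17 [ 0.15  0.15 -0.02] 0.0 0.05
18 [ 0.15  0.15 -0.03] 0.0 0.05
19 [ 0.15  0.15 -0.04] 0.0 0.05
20 [ 0.15  0.15 -0.06] 0.0 0.05
[ 0.16606721  0.84488575 -0.15335745  0.61648559 -1.79738686  0.32866548] turn/row [-0.313  0.313]
```

View pics/s3.png

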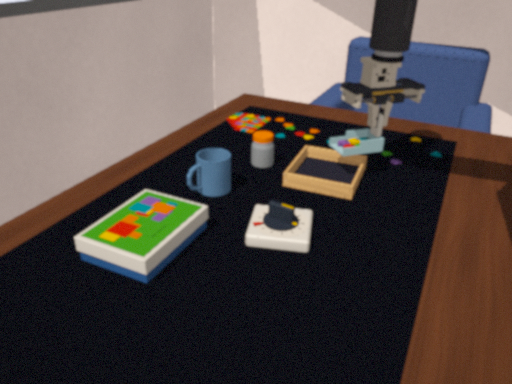

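The side view shows the scoop level beyond and above the tray, at about (355,143), still loaded. Now I tip it along the computed arc.

{"op": "arm_command", "data": {"steps": [{"slide":[0.09,0.08,0.13],"turn":[-0.313,0.313,0]},{"slide":[0.09,0.09,0.12],"turn":[-0.313,0.313,0]},{"slide":[0.1,0.09,0.11],"turn":[-0.313,0.313,0]},{"slide":[0.11,0.1,0.1],"turn":[-0.313,0.313,0]},{"slide":[0.12,0.11,0.09],"turn":[-0.313,0.313,0]},{"slide":[0.12,0.11,0.08],"turn":[-0.313,0.313,0]},{"slide":[0.13,0.12,0.07],"turn":[-0.313,0.313,0]},{"slide":[0.13,0.13,0.06],"turn":[-0.313,0.313,0]},{"slide":[0.14,0.14,0.09],"turn":[-0.313,0.313,0]},{"slide":[0.14,0.14,0.08],"turn":[-0.313,0.313,0]},{"slide":[0.14,0.14,0.07],"turn":[-0.313,0.313,0]},{"slide":[0.15,0.15,0.05],"turn":[-0.313,0.313,0]},{"slide":[0.15,0.15,0.04],"turn":[-0.313,0.313,0]},{"slide":[0.15,0.15,0.03],"turn":[-0.313,0.313,0]},{"slide":[0.15,0.15,0.01],"turn":[-0.313,0.313,0]},{"slide":[0.15,0.15,0],"turn":[-0.313,0.313,0]},{"slide":[0.15,0.15,-0.02],"turn":[-0.313,0.313,0]},{"slide":[0.15,0.15,-0.03],"turn":[-0.313,0.313,0]},{"slide":[0.15,0.15,-0.04],"turn":[-0.313,0.313,0]},{"slide":[0.15,0.15,-0.06],"turn":[-0.313,0.313,0]}]}}

```text
t: 11.45
ee_pos: [0.5636, -0.2702, 0.1829]
orientation: [0.728, -0.302, -0.235, 0.57]
contact_force: [0.5, -0.2, -1.3]
grip_width: 0.0118
gripper_force: 40.0
```

{"op": "arm_command", "data": {"steps": [{"slide":[0,0,0],"turn":[0,0,0]},{"slide":[0,0,0],"turn":[0,0,0]},{"slide":[0,0,0],"turn":[0,0,0]},{"slide":[0,0,0],"turn":[0,0,0]},{"slide":[0,0,0],"turn":[0,0,0]}]}}

```text
t: 11.95
ee_pos: [0.5621, -0.2711, 0.1833]
orientation: [0.728, -0.302, -0.235, 0.569]
contact_force: [0.3, -0.1, -1.2]
grip_width: 0.0117
gripper_force: 40.0
```

Run:
```python
from kin import *
o=status.get_obs();print(o['ee_pos'],o['contact_force'],o['grip_width'])
a=cam('top');b=cam('side')
cv2.imwrite('pics/p4.png',np.vstack([cv2.resize(b['image'][60:230,250:480],None,fx=2.4,fy=2.4,interpolation=2),cv2.resize(a['image'][150:260,300:450],(552,404),interpolation=2)[:190*2]])[:590,:,::-1])
```

```text
[ 0.56206644 -0.27106989  0.18331546] [ 0.25458735 -0.05943702 -1.24343313] 0.011738876252899473
```

View pics/p4.png

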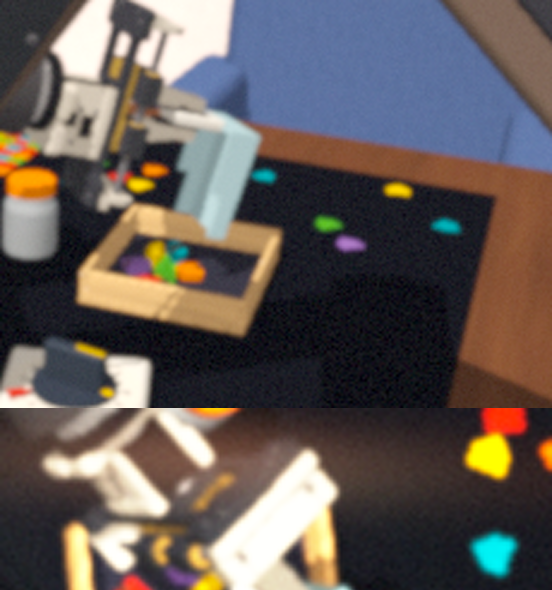

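The pictures show all six pieces in the tray (heap at about (165,265) in the upper crop) and the scoop empty. The wrist force of 1.2 N matches the bare scoop. Now I lift clear and un-tip.

{"op": "arm_command", "data": {"steps": [{"slide":[0,0,0.3],"turn":[0,0,0]},{"slide":[0,0,0.7],"turn":[0,0,0]},{"slide":[0,0,0.8],"turn":[0,0,0]},{"slide":[0,0,0.2],"turn":[0.626,-0.626,0]},{"slide":[0,0,0],"turn":[0.626,-0.626,0]},{"slide":[0,0,0],"turn":[0.626,-0.626,0]},{"slide":[0,0,0],"turn":[0.626,-0.626,0]},{"slide":[0,0,0],"turn":[0.626,-0.626,0]},{"slide":[0,0,0],"turn":[0.626,-0.626,0]},{"slide":[0,0,0],"turn":[0.626,-0.626,0]},{"slide":[0,0,0],"turn":[0.626,-0.626,0]},{"slide":[0,0,0],"turn":[0.626,-0.626,0]},{"slide":[0,0,0],"turn":[0.626,-0.626,0]},{"slide":[0,0,0],"turn":[0,0,0]},{"slide":[0,0,0],"turn":[0,0,0]}]}}

```text
t: 13.55
ee_pos: [0.561, -0.2717, 0.2638]
orientation: [0.924, -0.383, 0.0, 0.0]
contact_force: [0.9, 0.0, -1.6]
grip_width: 0.0114
gripper_force: 40.0
```

Run:
```python
from h import *
o=status.get_obs();M=R.from_quat(o['orientation']).as_matrix();print(np.round(o['ee_pos'],4),np.round(M,4).tolist(),o['joint_pos'],o['grip_width'])
```

```text
[ 0.561  -0.2717  0.2638] [[0.7061, -0.7081, 0.0002], [-0.7081, -0.7061, -0.0012], [0.001, 0.0007, -1.0]] [-1.37599105e-01  2.62083159e-01 -7.92838847e-02  1.19094876e-03
 -1.22907874e+00  9.21170078e-01] 0.011365166148117471
```

{"op": "arm_command", "data": {"steps": [{"slide":[-0.015,0.25,0],"turn":[0,0,0.16]},{"slide":[-0.035,0.515,0],"turn":[0,0,0.32]},{"slide":[-0.05,0.765,0],"turn":[0,0,0.481]},{"slide":[-0.05,0.765,0],"turn":[0,0,0.481]},{"slide":[-0.05,0.765,0],"turn":[0,0,0.481]},{"slide":[-0.05,0.765,0],"turn":[0,0,0.481]},{"slide":[-0.05,0.765,0],"turn":[0,0,0.481]},{"slide":[-0.05,0.765,0],"turn":[0,0,0.481]},{"slide":[-0.05,0.765,0],"turn":[0,0,0.481]},{"slide":[-0.05,0.765,0],"turn":[0,0,0.481]},{"slide":[-0.05,0.765,0],"turn":[0,0,0.481]},{"slide":[-0.05,0.765,0],"turn":[0,0,0.481]},{"slide":[-0.05,0.765,0],"turn":[0,0,0.481]},{"slide":[-0.05,0.765,0],"turn":[0,0,0.481]},{"slide":[-0.05,0.765,0],"turn":[0,0,0.481]},{"slide":[-0.05,0.765,0],"turn":[0,0,0.481]},{"slide":[-0.035,0.515,0],"turn":[0,0,0.32]},{"slide":[-0.015,0.25,0],"turn":[0,0,0.16]}]}}

```text
t: 15.35
ee_pos: [0.529, 0.2215, 0.2614]
orientation: [0.982, 0.186, -0.001, 0.001]
contact_force: [0.5, -0.0, -2.3]
grip_width: 0.0117
gripper_force: 40.0
```

{"op": "arm_command", "data": {"steps": [{"slide":[0,0,-0.3],"turn":[0,0,0]},{"slide":[0,0,-0.6],"turn":[0,0,0]},{"slide":[0,0,-0.7],"turn":[0,0,0]},{"slide":[0,0,-0.7],"turn":[0,0,0]},{"slide":[0,0,-0.7],"turn":[0,0,0]},{"slide":[0,0,-0.7],"turn":[0,0,0]},{"slide":[0,0,-0.5],"turn":[0,0,0]},{"slide":[0,0,-0.3],"turn":[0,0,0]},{"slide":[0,0,-0.1],"turn":[0,0,0]},{"slide":[0,0,0],"turn":[0,0,0]},{"slide":[0,0,0],"turn":[0,0,0]}]}}

```text
t: 16.45
ee_pos: [0.5307, 0.2191, 0.0792]
orientation: [0.983, 0.183, 0.001, -0.0]
contact_force: [0.6, -0.1, -1.4]
grip_width: 0.0115
gripper_force: 40.0
```

{"op": "arm_command", "data": {"steps": [{"slide":[0,0,-0.1],"turn":[0,0,0]},{"slide":[0,0,-0.075],"turn":[0,0,0]},{"slide":[0,0,-0.02],"turn":[0,0,0]},{"slide":[0,0,0],"turn":[0,0,0]},{"slide":[0,0,0],"turn":[0,0,0]},{"slide":[0,0,0],"turn":[0,0,0]}]}}

```text
t: 17.05
ee_pos: [0.5303, 0.219, 0.0711]
orientation: [0.983, 0.183, 0.0, -0.0]
contact_force: [-2.5, -1.0, 5.6]
grip_width: 0.0116
gripper_force: 40.0
```

Run:
```python
from h import *
o=status.get_obs();print(np.round(o['ee_pos'],4),o['contact_force'],o['wrist_torque'])
```

```text
[0.5303 0.219  0.0711] [-2.50721719 -1.01343989  5.56490694] [-0.16083327  0.83295541  0.00408522]
```

{"op": "arm_command", "data": {"steps": [{"slide":[0,0,0],"turn":[0,0,0]},{"slide":[0,0,0],"turn":[0,0,0]},{"slide":[0,0,0],"turn":[0,0,0]},{"slide":[0,0,0],"turn":[0,0,0]},{"slide":[0,0,0],"turn":[0,0,0]},{"slide":[0,0,0],"turn":[0,0,0]},{"slide":[0,0,0],"turn":[0,0,0]}], "gripper": 0.7}}

```text
t: 17.75
ee_pos: [0.5301, 0.2189, 0.0705]
orientation: [0.983, 0.183, -0.0, 0.0]
contact_force: [-0.1, 0.3, 0.3]
grip_width: 0.0593
gripper_force: 0.0
```

{"op": "arm_command", "data": {"steps": [{"slide":[0,0,0.2],"turn":[0,0,0]},{"slide":[0,0,0.5],"turn":[0,0,0]},{"slide":[0,0,0.8],"turn":[0,0,0]},{"slide":[0,0,0.8],"turn":[0,0,0]},{"slide":[0.04,-0.4,0.5],"turn":[0,0,-0.4]},{"slide":[0.04,-0.8,0],"turn":[0,0,-0.7]},{"slide":[0.05,-0.9,0],"turn":[0,0,-0.7]},{"slide":[0.05,-0.9,0],"turn":[0,0,-0.7]},{"slide":[0.05,-0.8,0],"turn":[0,0,-0.7]},{"slide":[0.04,-0.4,0],"turn":[0,0,0]},{"slide":[0,0,0],"turn":[0,0,0]},{"slide":[0,0,0],"turn":[0,0,0]}]}}

```text
t: 18.95
ee_pos: [0.5412, 0.051, 0.1829]
orientation: [0.998, -0.055, 0.0, -0.0]
contact_force: [0.3, 0.1, 0.7]
grip_width: 0.0612
gripper_force: 0.0
```

Run:
```python
from h import *
o=status.get_obs();M=R.from_quat(o['orientation']).as_matrix();print(np.round(o['ee_pos'],4),np.degrees(np.arctan2(M[1,1],M[0,1])),np.round(o['joint_pos'],2),o['t'])
a=cam('wrist');W=cloud(a);b=cam('side')
hsv=cv2.cvtColor(a['image'],cv2.COLOR_RGB2HSV).astype(int)
D=np.hypot(W[...,0]-.5505,W[...,1]-.012)
red=((hsv[...,0]<8)|(hsv[...,0]>172))&(hsv[...,1]>130)&(D>.03)&(D<.08)&(W[...,2]>.02)&(W[...,2]<.045)
yel=(abs(hsv[...,0]-24)<9)&(hsv[...,1]>130)&(D<.05)&(W[...,2]>.02)
bar=(D<.045)&(W[...,2]>.058)&(W[...,2]<.08)
tim=(D<.1)&(W[...,2]>.02)&(W[...,2]<.08)
for n,m in (('red',red),('yel',yel),('bar',bar),('timer',tim)):
    q=W[m]
    if len(q)>3: print(n,len(q),np.round(np.mean(q,0),4),[np.round(x,4) for x in cv2.minAreaRect(q[:,:2].astype(np.float32))])
q=W[red];i=np.argsort(D[red])[:6];print(np.round(np.c_[q[i],D[red][i]],4))
cv2.imwrite('pics/w5.png',np.vstack([np.hstack([a['image'][:,:400],b['image'][:,100:500]])])[:,:,::-1])
```

```text
[0.5412 0.051  0.1829] -96.31792241330818 [ 0.45  0.19 -0.37 -0.   -1.01  1.01] 18.95
red 197 [0.5873 0.0469 0.0321] [array([0.5865, 0.0463]), array([0.0182, 0.0089]), np.float64(43.5049)]
yel 4935 [0.5614 0.0203 0.2499] [array([0.5585, 0.0268]), array([0.0607, 0.0472]), np.float64(50.9943)]
bar 1298 [0.5523 0.0139 0.0668] [array([0.5509, 0.0135]), array([0.0141, 0.0555]), np.float64(83.0066)]
timer 18378 [0.5561 0.014  0.0318] [array([0.5512, 0.0136]), array([0.1226, 0.1243]), np.float64(16.5821)]
[[0.5801 0.0399 0.0315 0.0407]
 [0.581  0.039  0.0328 0.0407]
 [0.5794 0.0409 0.0324 0.0409]
 [0.581  0.0398 0.032  0.0413]
 [0.5802 0.0408 0.0317 0.0413]
 [0.5793 0.0417 0.0307 0.0414]]
```

View pics/w5.png

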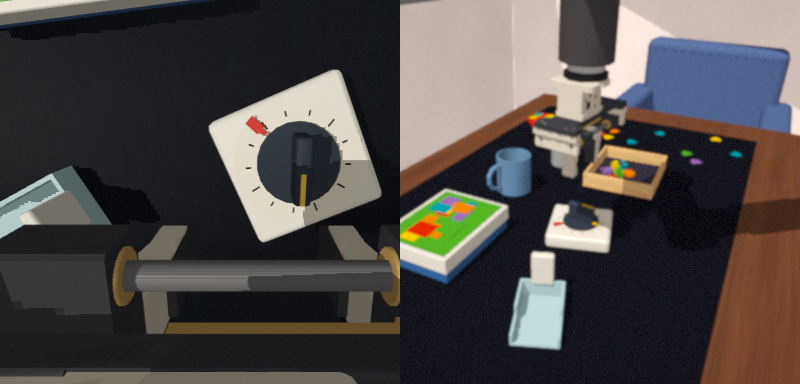

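The wrist view shows the marker at (257,125) and the pointer dash at (304,190). The side view shows the scoop upright and empty at (540,300), with the pieces in the tray. Now to the dial, which needs about 130° clockwise.

{"op": "arm_command", "data": {"steps": [{"slide":[0.08,-0.3,0],"turn":[0,0,-0.08]},{"slide":[0.08,-0.35,0],"turn":[0,0,0]},{"slide":[0.08,-0.3,-0.1],"turn":[0,0,0]},{"slide":[0,0,-0.4],"turn":[0,0,0]},{"slide":[0,0,-0.6],"turn":[0,0,0]},{"slide":[0,0,-0.6],"turn":[0,0,0]},{"slide":[0,0,-0.6],"turn":[0,0,0]},{"slide":[0,0,-0.5],"turn":[0,0,0]},{"slide":[0,0,-0.3],"turn":[0,0,0]},{"slide":[0,0,0],"turn":[0,0,0]},{"slide":[0,0,0],"turn":[0,0,0]}]}}

```text
t: 20.15
ee_pos: [0.551, 0.0126, 0.0589]
orientation: [0.998, -0.062, 0.0, 0.0]
contact_force: [0.1, 0.6, 0.2]
grip_width: 0.0614
gripper_force: 0.0
```

Run:
```python
from h import *
o=status.get_obs();M=R.from_quat(o['orientation']).as_matrix();print(np.round(o['ee_pos'],4),np.degrees(np.arctan2(M[1,1],M[0,1])),o['contact_force'])
```

```text
[0.551  0.0126 0.0589] -97.05700537692609 [0.12150977 0.57199062 0.20864314]
```

{"op": "arm_command", "data": {"steps": [{"slide":[0,0,-0.06],"turn":[0,0,0]},{"slide":[0,0,0],"turn":[0,0,0]},{"slide":[0,0,0],"turn":[0,0,0]},{"slide":[0,0,0],"turn":[0,0,0]},{"slide":[0,0,0],"turn":[0,0,0]},{"slide":[0,0,0],"turn":[0,0,0]},{"slide":[0,0,0],"turn":[0,0,0]},{"slide":[0,0,0],"turn":[0,0,0]},{"slide":[0,0,0],"turn":[0,0,0]},{"slide":[0,0,0],"turn":[0,0,0]}], "gripper": 0, "newtons": 30}}

```text
t: 21.15
ee_pos: [0.5507, 0.0135, 0.0563]
orientation: [0.998, -0.061, 0.0, -0.0]
contact_force: [-1.1, 4.7, 0.6]
grip_width: 0.0139
gripper_force: 30.0
```

{"op": "arm_command", "data": {"steps": [{"slide":[0,0,0],"turn":[0,0,-0.42]},{"slide":[0,0,0],"turn":[0,0,-0.84]},{"slide":[0,0,0],"turn":[0,0,-0.84]},{"slide":[0,0,0],"turn":[0,0,-0.84]},{"slide":[0,0,0],"turn":[0,0,-0.84]},{"slide":[0,0,0],"turn":[0,0,-0.84]},{"slide":[0,0,0],"turn":[0,0,-0.84]},{"slide":[0,0,0],"turn":[0,0,-0.84]},{"slide":[0,0,0],"turn":[0,0,-0.84]},{"slide":[0,0,0],"turn":[0,0,-0.84]},{"slide":[0,0,0],"turn":[0,0,-0.84]},{"slide":[0,0,0],"turn":[0,0,-0.84]},{"slide":[0,0,0],"turn":[0,0,-0.84]},{"slide":[0,0,0],"turn":[0,0,-0.84]},{"slide":[0,0,0],"turn":[0,0,-0.84]},{"slide":[0,0,0],"turn":[0,0,-0.84]},{"slide":[0,0,0],"turn":[0,0,-0.84]},{"slide":[0,0,0],"turn":[0,0,-0.84]},{"slide":[0,0,0],"turn":[0,0,-0.42]},{"slide":[0,0,0],"turn":[0,0,0]}]}}

```text
t: 23.15
ee_pos: [0.5497, 0.0132, 0.0563]
orientation: [-0.365, 0.931, 0.0, -0.001]
contact_force: [-5.1, 5.5, 5.4]
grip_width: 0.0136
gripper_force: 30.0
```

```bash
cat > dm.py <<'E'
from h import *
o=status.get_obs();M=R.from_quat(o['orientation']).as_matrix();print(np.round(o['ee_pos'],4),np.degrees(np.arctan2(M[1,1],M[0,1])),o['contact_force'],o['wrist_torque'])
for n in ('side','top','wrist'):
    a=cam(n);W=cloud(a);hsv=cv2.cvtColor(a['image'],cv2.COLOR_RGB2HSV).astype(int)
    C=np.array([.551,.013]);d=W[...,:2]-C;D=np.hypot(d[...,0],d[...,1]);z=W[...,2]
    red=((hsv[...,0]<8)|(hsv[...,0]>172))&(hsv[...,1]>130)&(D>.03)&(D<.08)&(z>.02)&(z<.045)
    y0=(abs(hsv[...,0]-24)<9)&(hsv[...,1]>130)&(z>.02)
    bar=(D<.045)&(z>.058)&(z<.08)
    for k,m in (('red',red),('bartop',bar),('dash',y0&(D>.025)&(D<.045)&(z<.045)),('yline',y0&(D<.035)&(z>.055)&(z<.08))):
        q=W[m]
        if len(q)>3:
            c=q.mean(0)[:2];print(n,k,len(q),np.round(c,4),'dir',np.degrees(np.arctan2(*(c-C)[::-1])).round(1),[np.round(x,4) for x in cv2.minAreaRect(q[:,:2].astype(np.float32))])
E
python3 dm.py
```

```text
[0.5497 0.0132 0.0563] 132.85368663087402 [-5.14599334  5.4610223   5.38462706] [ 2.05694352  1.77490987 -0.1219457 ]
side red 11 [0.5872 0.0507] dir 46.2 [array([0.5868, 0.0509]), array([0.0119, 0.0042]), np.float64(24.0672)]
side bartop 123 [0.5593 0.0253] dir 56.0 [array([0.5558, 0.0266]), array([0.0274, 0.0521]), np.float64(66.7864)]
side dash 19 [0.5744 0.0356] dir 44.0 [array([0.5744, 0.0351]), array([0.008 , 0.0142]), np.float64(24.6227)]
side yline 16 [0.5647 0.028 ] dir 47.7 [array([0.5641, 0.0278]), array([0.0153, 0.0065]), np.float64(41.9529)]
wrist bartop 3562 [0.5454 0.0087] dir -142.8 [array([0.551 , 0.0102]), array([0.0544, 0.0321]), np.float64(28.2879)]
wrist yline 122 [0.5599 0.0221] dir 45.9 [array([0.563, 0.025]), array([0.016, 0.004]), np.float64(43.3118)]
```

{"op": "arm_command", "data": {"steps": [{"slide":[0,0,0],"turn":[0,0,0]},{"slide":[0,0,0],"turn":[0,0,0]},{"slide":[0,0,0],"turn":[0,0,0]},{"slide":[0,0,0],"turn":[0,0,0]},{"slide":[0,0,0.3],"turn":[0,0,0]},{"slide":[0,0,0.6],"turn":[0,0,0]},{"slide":[0,0,0.8],"turn":[0,0,0]},{"slide":[0,0,0.8],"turn":[0,0,0]},{"slide":[0,0,0.7],"turn":[0,0,0]},{"slide":[-0.5,-0.5,0.3],"turn":[0,0,0]},{"slide":[-0.5,-0.5,0],"turn":[0,0,0]},{"slide":[-0.3,-0.3,0],"turn":[0,0,0]},{"slide":[0,0,0],"turn":[0,0,0]},{"slide":[0,0,0],"turn":[0,0,0]}], "gripper": 0.7}}

```text
t: 24.7
ee_pos: [0.4987, -0.0393, 0.1966]
orientation: [-0.366, 0.931, -0.0, 0.0]
contact_force: [0.6, 0.3, -0.8]
grip_width: 0.0615
gripper_force: 0.0
```

```bash
python3 dm.py; python3 -c "
from h import *
a=cam('wrist')['image'];b=cam('side')['image'];t=cam('top')['image']
cv2.imwrite('pics/w6.png',np.vstack([np.hstack([cv2.resize(a,(400,300)),cv2.resize(b,(400,300))]),np.hstack([cv2.resize(b[190:260,235:325],(400,300),interpolation=2),cv2.resize(t,(400,300))])])[:,:,::-1])"
```

```text
[ 0.4987 -0.0393  0.1966] 132.96511465184025 [ 0.56623387  0.34136386 -0.75317235] [ 0.06595185 -0.15676184 -0.046295  ]
side red 10 [0.5875 0.0502] dir 45.6 [array([0.5871, 0.0502]), array([0.012 , 0.0052]), np.float64(23.7579)]
side bartop 178 [0.5493 0.0187] dir 106.3 [array([0.5499, 0.0163]), array([0.0552, 0.0166]), np.float64(45.3854)]
side dash 18 [0.5747 0.0353] dir 43.2 [array([0.5746, 0.0345]), array([0.0081, 0.0135]), np.float64(24.5278)]
side yline 28 [0.5611 0.0244] dir 48.5 [array([0.5613, 0.0234]), array([0.0255, 0.0098]), np.float64(32.7471)]
top bartop 5 [0.5717 0.0272] dir 34.5 [array([0.5705, 0.0276]), array([0.0039, 0.0076]), np.float64(42.6062)]
top dash 7 [0.5745 0.0344] dir 42.3 [array([0.5746, 0.0344]), array([0.0038, 0.0076]), np.float64(50.3735)]
wrist red 41 [0.591  0.0499] dir 42.7 [array([0.591 , 0.0499]), array([0.0074, 0.0062]), np.float64(43.1879)]
wrist bartop 457 [0.5377 0.0014] dir -139.1 [array([0.5389, 0.0026]), array([0.0255, 0.0133]), np.float64(42.967)]
```

View pics/w6.png

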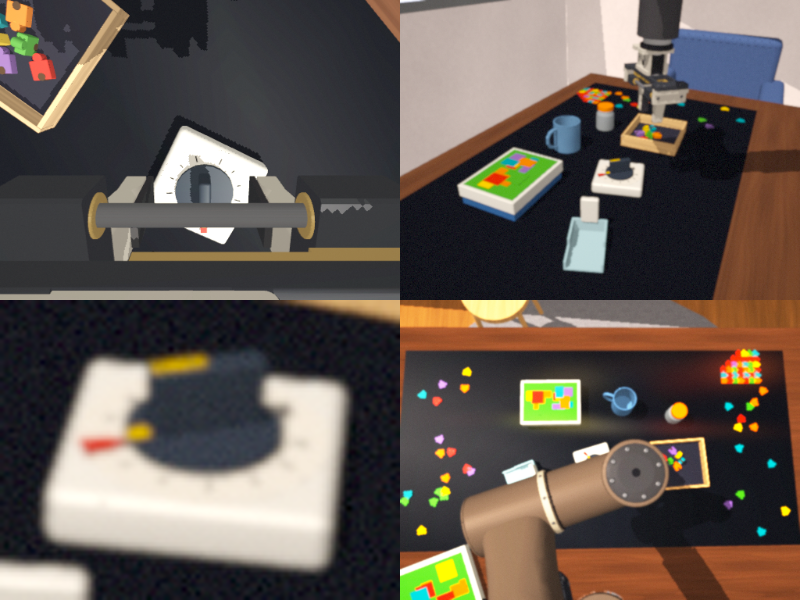

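The side crop shows the pointer dash at (140,432) meeting the red marker tip at (122,440). I'll clear the arm away for one exact check.

{"op": "arm_command", "data": {"steps": [{"slide":[-0.1,0.4,0.3],"turn":[0,0,0]},{"slide":[-0.2,0.8,0.3],"turn":[0,0,0]},{"slide":[-0.3,0.9,0.3],"turn":[0,0,0]},{"slide":[-0.3,0.9,0.2],"turn":[0,0,0]},{"slide":[-0.3,0.9,0],"turn":[0,0,0]},{"slide":[-0.3,0.9,0],"turn":[0,0,0]},{"slide":[-0.3,0.9,0],"turn":[0,0,0]},{"slide":[-0.3,0.9,0],"turn":[0,0,0]},{"slide":[-0.3,0.9,0],"turn":[0,0,0]},{"slide":[-0.3,0.9,0],"turn":[0,0,0]},{"slide":[-0.3,0.9,0],"turn":[0,0,0]},{"slide":[-0.3,0.9,0],"turn":[0,0,0]},{"slide":[-0.3,0.9,0],"turn":[0,0,0]},{"slide":[-0.3,0.9,0],"turn":[0,0,0]},{"slide":[-0.3,0.8,0],"turn":[0,0,0]},{"slide":[-0.2,0.4,0],"turn":[0,0,0]},{"slide":[0,0,0],"turn":[0,0,0]},{"slide":[0,0,0],"turn":[0,0,0]}]}}

```text
t: 26.8
ee_pos: [0.3223, 0.4886, 0.2397]
orientation: [-0.367, 0.93, -0.0, -0.0]
contact_force: [0.6, 0.3, -0.4]
grip_width: 0.0614
gripper_force: 0.0
```

```bash
python3 dm.py; python3 -c "
from h import *
t=cam('top')['image'];b=cam('side')['image']
print([(i,[(round(d['confidence'],2),np.round(d['position']).tolist()) for d in spotter.recognise('piece%d'%i,'side')[:2]]) for i in range(6)])
cv2.imwrite('pics/f.png',np.hstack([cv2.resize(t[165:255,125:285],(400,225),interpolation=2)[:, :],cv2.resize(t[165:255,300:420],(300,225),interpolation=2)])[:,:,::-1])"
```

```text
[0.3223 0.4886 0.2397] 133.03447109237865 [ 0.58497696  0.30730595 -0.36737034] [ 0.04196339 -0.12313529  0.01453245]
top red 4 [0.5871 0.0453] dir 41.8 [array([0.5871, 0.0451]), array([0.0056, 0.002 ]), np.float64(48.2718)]
top bartop 118 [0.5505 0.012 ] dir -116.7 [array([0.5507, 0.012 ]), array([0.054 , 0.0134]), np.float64(44.498)]
top dash 9 [0.5752 0.0342] dir 41.2 [array([0.5745, 0.0332]), array([0.0081, 0.006 ]), np.float64(88.4369)]
top yline 42 [0.5609 0.0204] dir 36.7 [array([0.5611, 0.0208]), array([0.026, 0.011]), np.float64(43.6919)]
[(0, []), (1, []), (2, []), (3, []), (4, []), (5, [])]
```

View pics/f.png

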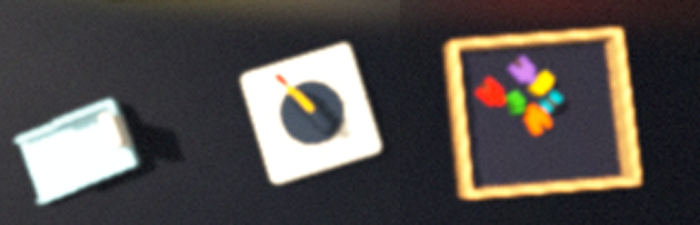

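The final view shows the pointer in line with the red marker at (282,80), all six pieces lying in the tray, and the scoop empty and upright.

```bash
python3 -c "
from plant import workorder
print(workorder.job_done())"
```

```text
the job is handed in; nothing more can be done
None
```

I handed the job in at about 27 s: all six pieces are in the tray, the empty scoop stands upright on the table, and the dial's pointer lines up with the red marker to within about 1–2° as measured from the pictures; the hand-in returned no verdict.

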